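# Fit the mixing drum on the inclined spline drive

## Robot

A 6-joint arm with a two-finger parallel gripper is mounted at the origin on a cart in front of the work surface, level with it; the furniture and walls round the work are solid. World frame = base frame: x ahead of the robot, y to its left, z up, the work surface at z = 0. Lengths are in m, angles in degrees, forces in N, time in s.
With the tool pointing down it reaches from about 0.325 to 0.85 m from the base axis. Payload 4.4 kg.
Tool frame: the origin (TCP) lies at the very end of the fingers, on their centre line; the grasp point (between the pads) lies 19 mm behind it; z points along the fingers, y is the line along which they close (so a half turn about z gives the same grasp; the last joint's range is limited). The gripper opens to 94 mm and grips with 3 to 60 N. Pads are 16 mm wide; open, the fingers measure 119 mm over their backs; the gripper's body (75 mm by 177 mm) begins 78 mm behind the grasp point.
Start: joints at [-79.097, 11.837, 88.321, -0, 79.842, -8.623], TCP at [0.192, -0.542, 0.205] pointing down, gripper open.
Joint ranges: [-156.59, 156.59], [-49.26, 127.26], [12.9, 141.05], [-63.56, 243.56], [4.71, 150.69], [-161.64, 161.64]. Speed limits (degrees/s): [159.86, 159.86, 180, 180, 180, 180].

## Interface

Orientations are given as a 3x3 rotation matrix whose columns are the frame's x, y, z axes.
In Python, from plant import arm gives the robot as it stands. The module is installed in compiled form; this text tells all that it offers.
- The arm moves only by the tool carry_out, never from a script. Its argument "targets" is a list of rows, each an object with "slide": the shift along the tool's x, y, z in mm, a list of three; "angular": the turn, a rotation vector about the tool's x, y, z in degrees, a list of three; "fingers": the opening, from -1 (shut) to 1 (fully open). A call has 1 to 20 rows; each row is the pose to reach, as a shift and turn from the pose commanded when the call began, along the tool's axes at that moment; what a row does not reach only later rows make up. A row lasts 1/12 s, in which the tool goes at most 41.7 mm and 7.16 degrees, less where a joint would pass 70% of its speed; a pose out of reach is approached as far as the arm can. A call with a gripper value outside its range is refused whole. The fingers move at their own pace and stop on an object; the grip force is fixed at half the most. Time passes only in rows, so rows that repeat a pose let the fingers close. It gives the time, the measured TCP pose, the force, the opening and the grip force at its end, in the units of the state.
- arm.observe(): the state, without advancing time (a new reading comes with each control period).
- arm.capture(name): name is "scene" or "top" or "wrist"; returns the picture (400x640x3 uint8, blue, green, red); there is no depth.
- arm.camera_model(name): a dict with "fx", "fy", "cx", "cy" (pixels), "extrinsics" (4x4, takes a point from camera to world coordinates); the wrist camera has in their place "T_tool_cam" (4x4, takes a point from camera to tool coordinates, whose origin is the TCP and whose axes are the flange's). Camera axes: x right, y up, looking along -z (the intrinsics and any distortion apply to the point x, -y, -z); pixel columns grow to the right and rows downward; lengths in m; the calibration is good to about 2 mm. The wrist camera is an equidistant fisheye: a pixel r from the principal point sees the ray r / f radians off the axis. A picture is of the moment at which its call begins: read the wrist's pose just before it. camera_model takes no time and is no camera call.
- arm.finish_job(): hands the job in; it is judged then, once.
The state is a dict: "time": time; "joint_pos": joint angles; "qvel": joint speeds; "joint_efforts": joint torques, N m; "tcp_pos": TCP position; "tool_rot": TCP orientation; "contact_force": force on the tool from outside, world axes, zero at the start; "torque": the same for the moment, N m; "grip_width": finger opening in m; "grasp_force": force on a finger pad.
Only numpy, scipy, OpenCV 4.12 (cv2) and the standard library are available. Lean on these libraries where they do the work, as an engineer would, in place of code of your own. Each camera call takes 0.05 s, during which the arm holds its last target. There are 200 camera calls.

## Task

Slide the mixing drum, the one with the orange grip bar on its cap, open end first onto the splined stub of the leaning drive: turn it until the teeth line up, push it fully home so that its rim lies flush on the drive's shoulder, and let go. Leave the vial, the flask and the beaker where they stand.

Things in the scene. Friction and masses are not known exactly. Their poses are not given: they have to be found in the camera images.
- drum: Loose mixing drum, 126 mm long, 0.4 kg, standing upright on its open end. Origin: centre of the open end; z along its axis to the cap. Upwards: aluminium hub 64 mm diameter to z 52, white chamber 57 to z 84, black cap 60 to z 94, orange grip bar to z 126. Mass centre about 40 mm above the open end.
- drum_grip (a point): Middle of the drum's orange grip bar, 110 mm above the open end. The bar is 46 mm long (along the drum's x), 24 mm wide (along y), 32 mm high. Axes as the drum's.
- drum_socket (a point): On the drum's axis, 4 mm inside the open end, at the ends of six inner teeth (drum z 4 to 34) at 30, 90, 150 ... degrees about z from the drum's x. Hole between their tips 26 mm; mouth below them 39 mm; socket 49 mm deep. The gaps at 0, 60, 120 ... degrees take the stub's teeth with some 5 degrees of play to either side.
- drive_head: Blue round motor head leaning about 29 degrees from vertical, fixed on the grey drive (base 112 x 80 mm). Origin: centre of its round shoulder face (68 mm diameter), 100 mm above the bench. z: the stub's axis, out of the shoulder, up and outwards. When home, the drum's open end lies on this face (origins meet) and its own weight keeps it there.
- stub_tip (a point): Tip of the steel stub, 45 mm out from the shoulder, axes as the head's. Core 24 mm diameter, nose tapering to 12 mm over the last 10 mm; six teeth 6 mm wide, out to 36 mm diameter, from the shoulder to 30 mm. Braked: the stub does not turn (4 N m). How its teeth stand round the axis differs each time and is not measured: the axes given here do not tell it; see or feel it.
- vial: Bystander: upright screw-cap vial, 27 mm diameter, 57 mm high; origin at the centre of its underside.
- flask: Bystander: conical glass flask, 82 mm diameter, 144 mm high; origin at the centre of its underside.
- beaker_gel: Bystander: small beaker, 54 mm diameter, 60 mm high, that stands on the white balance, 40 mm above the bench; origin at the centre of its underside.
There are look-alikes about, which are no part of the job. Leave any yellow look-alike of the drum alone.

How it is judged (in metres and radians):
At the end, for the whole second after the job is handed in: The drum is on the stub with the teeth engaged, its open end within 3 mm of the shoulder and within 4.5 mm of its centre, its axis within 0.08 rad of the stub's, at rest and released (z of drum in the frame of drive_head between -0.003 and 0.003 m and distance between drum and drive_head below 0.0045 m and angle between the z axis of drum and the z axis of drive_head, either way round below 0.08 rad and linear speed of drum below 0.02 m/s and contact force between drum and the arm below 0.1 N and contact force between drum and the fingers below 0.1 N); the robot touches nothing.
It fails at once if the vial is moved more than 20 mm (distance of vial from where it was at the start of the episode above 0.02 m).
It fails at once if the flask is moved more than 20 mm (distance of flask from where it was at the start of the episode above 0.02 m).
It fails at once if the beaker is moved more than 20 mm (distance of beaker_gel from where it was at the start of the episode above 0.02 m).
It also fails if it takes over 48 s, if anything falls off the work surface, if the arm or the gripper's body presses on something with over 40 N, if the wrist force passes 120 N, or if a joint passes its speed limit or range.

## Working session

There is one attempt and no reset: what is moved stays moved. The work goes in short steps, Python scripts to look and compute and a tool call to move; the robot and the scene stay as the last step left them, time stands still between calls to the robot, and variables do not carry over. Pictures are saved under pics/ and viewed, at most 10 in all, crops included, and the job is handed in when it is done.

Besides the shell and the picture viewer there is one more tool, called after "Call:" as a command line: name --argument value ..., lists and objects as JSON in quotes. carry_out: Moves the arm, as the interface text tells. Its arguments: {"type":"object","properties":{"targets":{"type":"array","items":{"type":"object","properties":{"slide":{"type":"array","items":{"type":"number"}},"angular":{"type":"array","items":{"type":"number"}},"fingers":{"type":"number"}}}}},"required":["targets"]}

```bash
mkdir -p pics
python3 - <<'E'
from plant import arm
import cv2,numpy as np
np.set_printoptions(precision=4,suppress=True)
for n in("scene","top"):
    cv2.imwrite(f"pics/{n}0.png",arm.capture(n)); m=arm.camera_model(n); print(n,m)
print(arm.camera_model("wrist")); print(arm.observe())
E
```

```text
scene {'fx': 491.4393642700825, 'fy': 491.4393642700825, 'cx': 318.7663950895979, 'cy': 202.71026103294543, 'extrinsics': array([[-0.6578,  0.4064, -0.6341, -0.4095],
       [-0.7528, -0.3294,  0.5699,  0.7029],
       [ 0.0227,  0.8522,  0.5227,  0.8063],
       [ 0.    ,  0.    ,  0.    ,  1.    ]])}
top {'fx': 497.24948283875557, 'fy': 497.24948283875557, 'cx': 317.10218078113604, 'cy': 199.587496418447, 'extrinsics': array([[-0.0783,  0.9739, -0.213 ,  0.1378],
       [-0.9969, -0.0771,  0.0139, -0.0503],
       [-0.0028,  0.2135,  0.9769,  1.5964],
       [ 0.    ,  0.    ,  0.    ,  1.    ]])}
{'fx': 309.70691628693146, 'fy': 309.70691628693146, 'cx': 322.16864228632426, 'cy': 200.78288717340172, 'T_tool_cam': array([[-0.0009,  0.9712,  0.2382,  0.0682],
       [ 1.    ,  0.0012, -0.001 ,  0.0012],
       [-0.0012,  0.2382, -0.9712, -0.1789],
       [ 0.    ,  0.    ,  0.    ,  1.    ]])}
{'time': 0.1, 'joint_pos': array([-79.0953,  11.8802,  88.394 ,  -0.0016,  79.8434,  -8.6185]), 'qvel': array([-0.0556, -0.1364, -0.1673,  0.0215,  0.0061, -0.0551]), 'joint_efforts': array([ -0.0006, -37.1868, -28.2293,   0.07  ,   0.0311,  -0.    ]), 'tcp_pos': array([ 0.192 , -0.5412,  0.2044]), 'tool_rot': array([[ 0.9425,  0.3342, -0.0004],
       [ 0.3342, -0.9425,  0.002 ],
       [ 0.0003, -0.002 , -1.    ]]), 'contact_force': array([ 0.5799, -0.0141, -0.0736]), 'torque': array([0.0248, 0.0241, 0.0121]), 'grasp_force': 0.0, 'grip_width': 0.09356200217043205}
```

View pics/scene0.png

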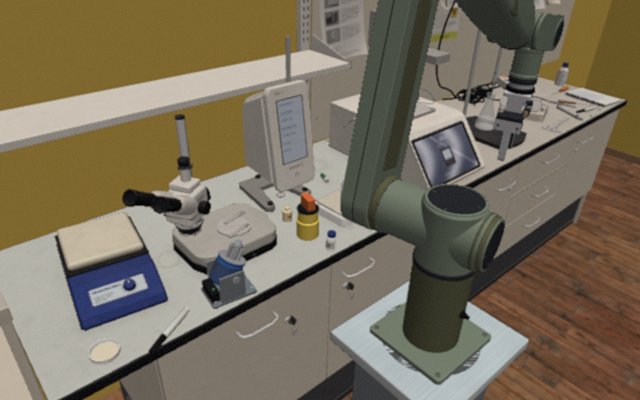

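View pics/top0.png

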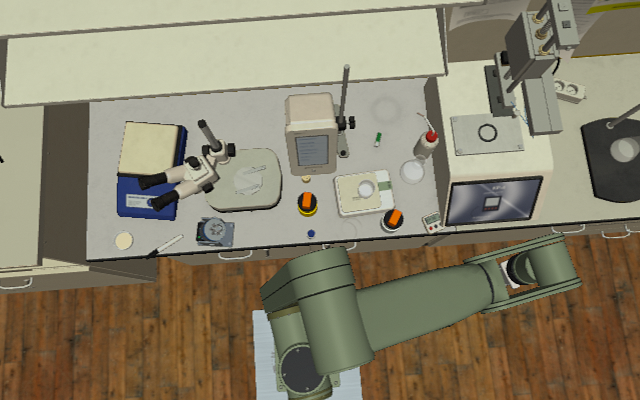

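Drum candidates in "top": orange bar on a yellow body at (307,203), which is the look-alike, and orange bar on a black/white body at (393,219). The second fits the description. The drive is at (215,232), the vial at (311,233), the beaker on the balance at (365,188) and the flask at (412,172). I'll confirm with an enlarged crop.

```bash
cat > h.py <<'E'
import cv2,numpy as np
from plant import arm
np.set_printoptions(precision=4,suppress=True)
def ray(n,u,v,T=None):
    m=arm.camera_model(n)
    if n=="wrist":
        x,y=u-m["cx"],v-m["cy"]; r=np.hypot(x,y); t=r/m["fx"]
        d=np.array([np.sin(t)*x/max(r,1e-9),-np.sin(t)*y/max(r,1e-9),-np.cos(t)]); E=T@m["T_tool_cam"]
    else:
        d=np.array([(u-m["cx"])/m["fx"],-(v-m["cy"])/m["fy"],-1.]); E=m["extrinsics"]
    return E[:3,3],E[:3,:3]@(d/np.linalg.norm(d))
def proj(n,p,T=None):
    m=arm.camera_model(n); E=T@m["T_tool_cam"] if n=="wrist" else m["extrinsics"]
    p=np.atleast_2d(p); c=(p-E[:3,3])@E[:3,:3]; x,y,z=c[:,0],-c[:,1],-c[:,2]
    if n=="wrist":
        r=np.hypot(x,y); t=np.arctan2(r,z)*m["fx"]/np.maximum(r,1e-9)
        return np.c_[m["cx"]+x*t,m["cy"]+y*t]
    return np.c_[m["cx"]+m["fx"]*x/z,m["cy"]+m["fy"]*y/z]
def atz(n,u,v,z,T=None):
    o,d=ray(n,u,v,T); return o+d*(z-o[2])/d[2]
def pose(s=None):
    s=s or arm.observe(); T=np.eye(4); T[:3,:3]=s["tool_rot"]; T[:3,3]=s["tcp_pos"]; return T
def tri(*rs):
    A=sum(np.eye(3)-np.outer(d,d) for o,d in rs); b=sum((np.eye(3)-np.outer(d,d))@o for o,d in rs); return np.linalg.solve(A,b)
E
python3 - <<'E'
from h import *
for n,u,v,z in [("drum bar top",394,218,.126),("yellow",307,203,.12),("drive",213,230,.12),("vial",311,233,.057),("beaker",365,188,.1),("flask",412,172,.07)]:
    print(n,atz("top",u,v,z))
T=pose(); w=arm.capture("wrist"); np.save("T1.npy",T); cv2.imwrite("pics/w0.png",w)
t=cv2.imread("pics/top0.png"); s=cv2.imread("pics/scene0.png")
a=cv2.resize(t[195:265,180:440],None,fx=3,fy=3,interpolation=cv2.INTER_CUBIC)
b=cv2.resize(s[220:320,180:360],None,fx=2.8,fy=2.8,interpolation=cv2.INTER_CUBIC)
o=np.zeros((600,800,3),np.uint8); o[:210,:780]=a; o[220:500,:504]=b
o[220:600,504:800]=cv2.resize(w,(608,380))[:, 150:446]
cv2.imwrite("pics/c1.png",o); cv2.imwrite("pics/w0.png",w)
E
```

```text
drum bar top [ 0.3838 -0.297   0.126 ]
yellow [ 0.4516 -0.04    0.12  ]
drive [0.3913 0.2473 0.12  ]
vial [ 0.3685 -0.0449  0.057 ]
beaker [ 0.489  -0.2224  0.1   ]
flask [ 0.5363 -0.3799  0.07  ]
```

View pics/c1.png

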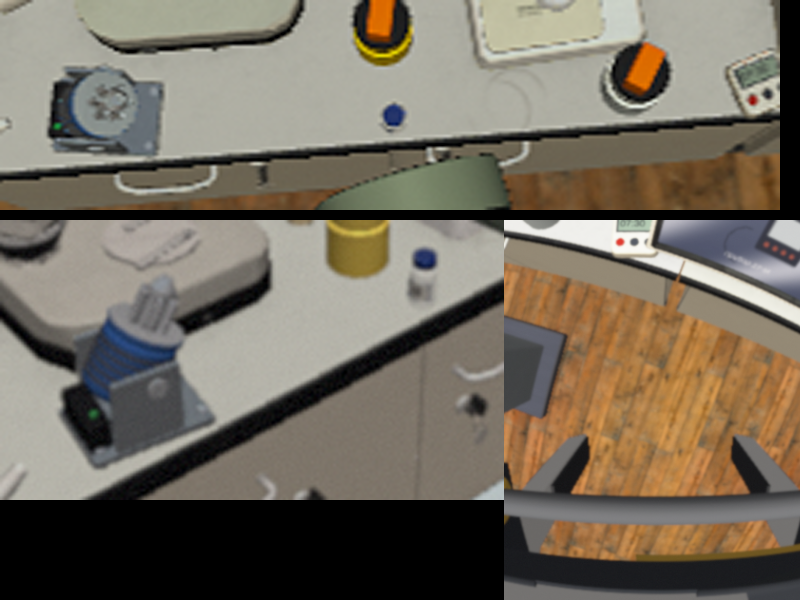

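The crop confirms it: the drum is the white and black body with the orange bar at top (394,218). The yellow one at (307,203) is the look-alike. I'm moving above the drum with the tool turned to suit the bar (yaw about -27°).

Call:
carry_out --targets '[{"slide": [0,0,-40],"angular": [0,0,0],"fingers": 1},{"slide": [0,0,-70],"angular": [0,0,7],"fingers": 1},{"slide": [262,-166,-70],"angular": [0,0,46],"fingers": 1},{"slide": [262,-166,-70],"angular": [0,0,46],"fingers": 1},{"slide": [262,-166,-70],"angular": [0,0,46],"fingers": 1},{"slide": [262,-166,-70],"angular": [0,0,46],"fingers": 1},{"slide": [262,-166,-70],"angular": [0,0,46],"fingers": 1},{"slide": [262,-166,-70],"angular": [0,0,46],"fingers": 1},{"slide": [262,-166,-70],"angular": [0,0,46],"fingers": 1},{"slide": [262,-166,-70],"angular": [0,0,46],"fingers": 1},{"slide": [262,-166,-70],"angular": [0,0,46],"fingers": 1},{"slide": [262,-166,-70],"angular": [0,0,46],"fingers": 1},{"slide": [262,-166,-70],"angular": [0,0,46],"fingers": 1}]'

```text
time: 1.23
tcp_pos: [0.3833, -0.2982, 0.2752]
tool_rot: [[0.895, -0.446, -0.001], [-0.446, -0.895, -0.0], [-0.001, 0.001, -1.0]]
contact_force: [-0.5, -1.0, 0.5]
grip_width: 0.094
grasp_force: 0.0
```

```bash
cat > bar.py <<'E'
from h import *
def bar(img,T,z):
    h=cv2.cvtColor(img,cv2.COLOR_BGR2HSV); m=cv2.inRange(h,(3,150,120),(18,255,255))
    n,l,st,c=cv2.connectedComponentsWithStats(m)
    out=[]
    for i in range(1,n):
        if st[i,4]>150:
            v,u=np.nonzero(l==i); out.append((st[i],c[i]))
    return m,l,out
E
python3 - <<'E'
from bar import *
T=pose(); w=arm.capture("wrist"); np.save("T2.npy",T); cv2.imwrite("pics/w1.png",w); print(T)
for s,c in bar(w,T,0)[2]: print(s,c)
E
```

```text
[[ 0.8953 -0.4455 -0.0007  0.3833]
 [-0.4455 -0.8953 -0.0003 -0.2982]
 [-0.0005  0.0006 -1.      0.2752]
 [ 0.      0.      0.      1.    ]]
[  340    51   300   241 29674] [517.0021 188.615 ]
[308 163  27  45 978] [320.8937 184.4642]
[108 206  24  35 484] [119.1839 222.905 ]
[208 318  23  25 203] [220.1626 326.266 ]
[398 318  38  30 769] [418.7139 331.5124]
[ 341  320   62   33 1367] [370.7374 335.6898]
[197 330  19  21 220] [205.7318 342.3864]
```

View pics/w1.png

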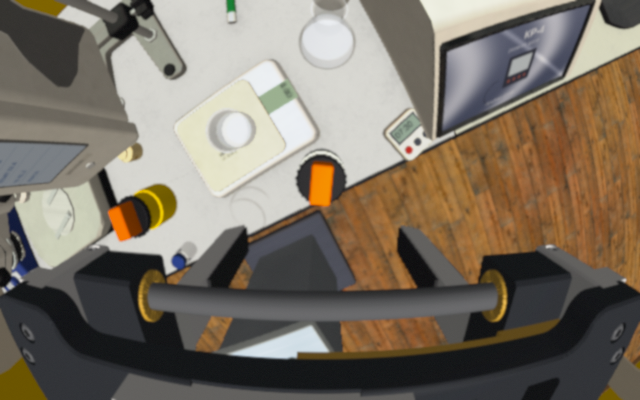

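The wrist view shows the drum's bar at (321,184), nearly along tool x. The flask is at (328,40), the beaker at (235,130), the vial at (182,258) and the yellow look-alike at (140,210). Next I fit the bar box to both views.

```bash
cat >> bar.py <<'E'
from scipy.optimize import least_squares
def stats(mask):
    M=cv2.moments(mask,True); return np.array([M["m10"]/M["m00"],M["m01"]/M["m00"],20*0.5*np.arctan2(2*M["mu11"],M["mu20"]-M["mu02"]),0.5*np.sqrt(M["m00"])])
def model(q,n,T=None):
    x,y,z,a=q; R=np.array([[np.cos(a),-np.sin(a)],[np.sin(a),np.cos(a)]])
    P=[[*(np.array([x,y])+R@[sx*.023,sy*.012]),z+sz*.016] for sx in(1,-1) for sy in(1,-1) for sz in(1,-1)]
    h=cv2.convexHull(proj(n,np.array(P),T).astype(np.float32)); m=cv2.moments(h)
    return np.array([m["m10"]/m["m00"],m["m01"]/m["m00"],20*0.5*np.arctan2(2*m["mu11"],m["mu20"]-m["mu02"]),0.5*np.sqrt(m["m00"])])
def pick(img,near):
    m,l,o=bar(img,None,0); k=[i for i in range(1,l.max()+1) if (l==i).sum()>30]
    i=min(k,key=lambda i:np.hypot(*(np.argwhere(l==i).mean(0)[::-1]-near)))
    return (l==i).astype(np.uint8)
def wrap(d): d[2]=(d[2]+10*np.pi)%(20*np.pi)-10*np.pi; return d
E
python3 - <<'E'
from bar import *
T=np.load("T2.npy"); w=stats(pick(cv2.imread("pics/w1.png"),(321,184))); t=stats(pick(cv2.imread("pics/top0.png"),(394,218)))
print(w,t)
f=lambda q:np.r_[wrap(model(q,"wrist",T)-w)[:3],wrap(model(q,"top")-t)[:2]]
r=least_squares(f,[.384,-.297,.11,np.radians(-27)],x_scale=[.01,.01,.01,.1],diff_step=1e-3); q=r.x
print(q,np.degrees(q[3]),f(q),model(q,"wrist",T))
g=lambda p:f([p[0],p[1],.11,p[2]])[:3]
p=least_squares(g,[.384,-.297,-.47],diff_step=1e-3).x; print(p,np.degrees(p[2]))
print("tool yaw",np.degrees(np.arctan2(T[1,0],T[0,0])), "delta tool mm",1e3*T[:3,:3].T@(np.array([p[0],p[1],.11])-T[:3,3]))
E
```

```text
[320.8937 184.4642 -29.872   15.6365] [394.6612 216.7769 -22.4533   5.5   ]
[ 0.3887 -0.301   0.1165 -0.5407] -30.98020811335438 [-0.032  -0.0063  0.0027  0.0779  0.0482] [320.8616 184.4579 -29.8693  16.1219]
[ 0.3876 -0.3004 -0.5406] -30.973215231487988
tool yaw -26.45843335549691 delta tool mm [  4.9421  -0.0336 165.2439]
```

The bar is measured at (0.388,-0.3005), height 0.11–0.117, yaw -31°. Before grasping I'll look down the stub, since the held drum would hide the view later.

Call:
carry_out --targets '[{"slide": [-244,-370,0],"angular": [0,0,0],"fingers": 1},{"slide": [-244,-370,0],"angular": [0,0,0],"fingers": 1},{"slide": [-244,-370,0],"angular": [0,0,0],"fingers": 1},{"slide": [-244,-370,0],"angular": [0,0,0],"fingers": 1},{"slide": [-244,-370,0],"angular": [0,0,0],"fingers": 1},{"slide": [-244,-370,0],"angular": [0,0,0],"fingers": 1},{"slide": [-244,-370,0],"angular": [0,0,0],"fingers": 1},{"slide": [-244,-370,0],"angular": [0,0,0],"fingers": 1},{"slide": [-244,-370,0],"angular": [0,0,0],"fingers": 1},{"slide": [-244,-370,0],"angular": [0,0,0],"fingers": 1},{"slide": [-244,-370,0],"angular": [0,0,0],"fingers": 1},{"slide": [-244,-370,115],"angular": [0,0,0],"fingers": 1},{"slide": [-244,-370,115],"angular": [0,0,0],"fingers": 1},{"slide": [-244,-370,115],"angular": [0,0,0],"fingers": 1},{"slide": [-244,-370,115],"angular": [0,0,0],"fingers": 1},{"slide": [-244,-370,115],"angular": [0,0,0],"fingers": 1}]'

```text
time: 2.62
tcp_pos: [0.3291, 0.141, 0.1594]
tool_rot: [[0.894, -0.448, -0.004], [-0.448, -0.894, -0.001], [-0.003, 0.003, -1.0]]
contact_force: [0.2, -0.4, 0.8]
grip_width: 0.0943
grasp_force: 0.0
```

Run:
```python
from h import *
T=pose(); w=arm.capture("wrist"); np.save("T3.npy",T); cv2.imwrite("pics/w2.png",w); print(T)
c=proj("wrist",[[.391,.24,.11]],T)[0]; print(c)
u,v=np.clip(c.astype(int),[80,60],[559,339]); 
cv2.imwrite("pics/w2c.png",cv2.resize(w[v-60:v+60,u-80:u+80],None,fx=5,fy=5,interpolation=cv2.INTER_CUBIC)); print(u-80,v-60)
```

```text
[[ 0.8942 -0.4477 -0.0042  0.3291]
 [-0.4477 -0.8942 -0.0009  0.141 ]
 [-0.0034  0.0027 -1.      0.1594]
 [ 0.      0.      0.      1.    ]]
[178.3653 203.723 ]
98 143
```

View pics/w2c.png

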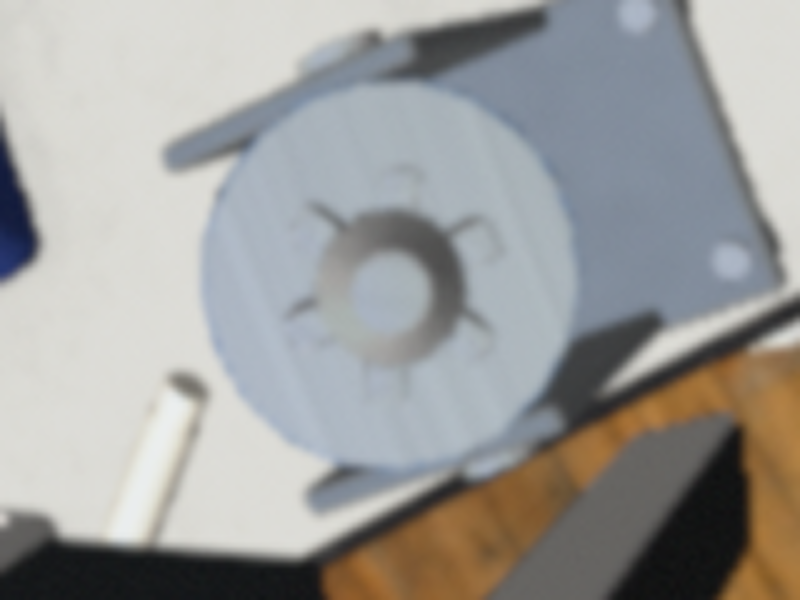

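The view runs almost straight down the stub: shoulder disc centred at crop (390,277) with radius about 188, tip disc at (390,290). Six teeth stand at roughly 26.5° modulo 60 in the image. Next I fit the head pose and rectify the face to refine the tooth phase.

```bash
cat > drive.py <<'E'
from h import *
from scipy.optimize import least_squares
T3=np.load("T3.npy")
def frame(az,th):
    z=np.array([np.sin(th)*np.cos(az),np.sin(th)*np.sin(az),np.cos(th)]); x=np.array([0,0,1.])-z*z[2]; x/=-np.linalg.norm(x)
    return np.c_[x,np.cross(z,x),z]   # x: downhill
def c2p(c): return np.array([98,143])+(np.array(c)+.5)/5-.5
E
python3 - <<'E'
from drive import *
edge=c2p([(203,280),(578,280),(400,82),(400,468)]); tip=c2p([(391,291)])[0]; core=c2p([(391,287)])[0]
ph=np.radians(np.arange(0,360,2))
top=np.array([214.0,229.5])
def f(q,full=True):
    x,y,z,az,th=q; R=frame(az,th); o=np.array([x,y,z])
    E=proj("wrist",o+.034*(np.outer(np.cos(ph),R[:,0])+np.outer(np.sin(ph),R[:,1])),T3)
    # radial residual of edge pts
    c=E.mean(0); r=[]
    for p in edge:
        a=np.arctan2(*(p-c)[::-1]); A=np.arctan2(*(E-c).T[::-1]); i=np.argmin(abs(np.angle(np.exp(1j*(A-a))))); r.append(np.hypot(*(p-c))-np.hypot(*(E[i]-c)))
    r+=list((proj("wrist",[o+.045*R[:,2]],T3)[0]-tip)); r+=list((proj("wrist",[o+.035*R[:,2]],T3)[0]-core))
    r+=[(z-.1)/.002,(th-np.radians(29))/.02]
    return np.array(r)
q=least_squares(f,[.391,.245,.1,-np.pi/2,.5],x_scale=[.01,.01,.01,.1,.1],diff_step=1e-4).x
print(q,np.degrees(q[3:])); print(f(q)); R=frame(*q[3:]); print("top pred",proj("top",[q[:3],q[:3]+R[:,2]*.045]),"scene",proj("scene",[q[:3],q[:3]+R[:,2]*.045]))
np.save("q.npy",q)
w=cv2.imread("pics/w2.png"); N=600; s=.022
g=np.linspace(-s,s,N); X,Y=np.meshgrid(g,-g)   # right = x, up = y of head frame, plane z=30mm
def rect(h):
    P=q[:3]+h*R[:,2]+X.reshape(-1,1)*R[:,0]+Y.reshape(-1,1)*R[:,1]
    m=proj("wrist",P,T3).astype(np.float32).reshape(N,N,2); return cv2.remap(w,m[...,0],m[...,1],cv2.INTER_CUBIC)
im=rect(.03); gr=cv2.createCLAHE(3,(4,4)).apply(cv2.cvtColor(im,cv2.COLOR_BGR2GRAY))
im=cv2.cvtColor(gr,cv2.COLOR_GRAY2BGR)
pol=cv2.warpPolar(gr,(200,720),(299.5,299.5),300,cv2.WARP_POLAR_LINEAR)
o=np.zeros((600,800,3),np.uint8); o[:,:600]=im; o[:,600:]=cv2.cvtColor(cv2.resize(pol[:, :],(200,600)),cv2.COLOR_GRAY2BGR)
for d in range(0,360,30): 
    a=np.radians(d); cv2.circle(o,(int(299.5+285*np.cos(a)),int(299.5-285*np.sin(a))),4,(0,0,255),-1)
cv2.imwrite("pics/rect.png",o)
E
```

```text
[ 0.3966  0.2462  0.0985 -1.7006  0.5039] [-97.4397  28.8707]
[-0.5747 -0.3098 -0.6896 -0.7325  0.0717 -0.0172 -0.0008  0.0349 -0.7408
 -0.1129]
top pred [[214.7909 229.3278]
 [219.3752 227.6382]] scene [[231.5436 256.5731]
 [239.0038 239.8788]]
```

View pics/rect.png

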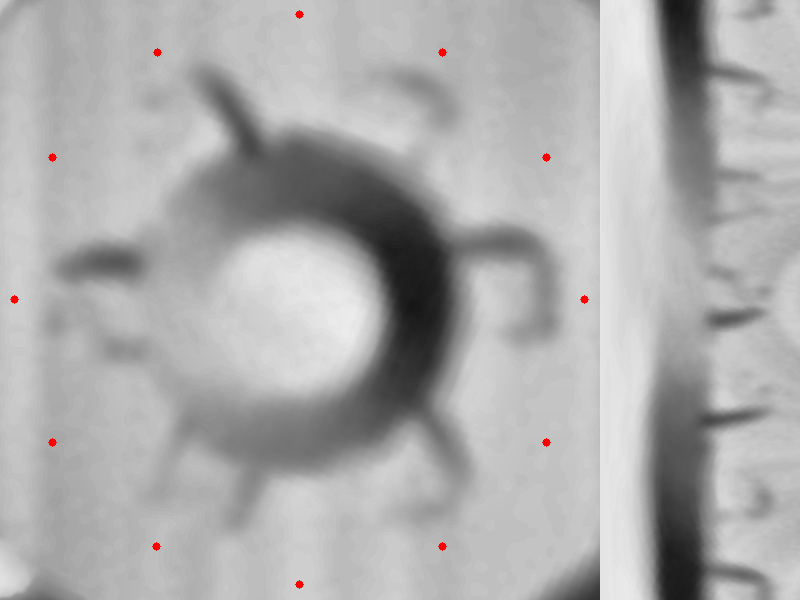

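The rectified face gives a tooth phase of about +2.5° modulo 60 in the head frame. Head origin is (0.397,0.246,0.0985), leaning 28.9° toward azimuth -97°. Back to the drum to grasp it.

Call:
carry_out --targets '[{"slide": [0,0,-42],"angular": [0,0,0],"fingers": 1},{"slide": [0,0,-84],"angular": [0,0,0],"fingers": 1},{"slide": [0,0,-115],"angular": [0,0,0],"fingers": 1},{"slide": [250,368,-115],"angular": [0,0,4.4],"fingers": 1},{"slide": [250,368,-115],"angular": [0,0,4.4],"fingers": 1},{"slide": [250,368,-115],"angular": [0,0,4.4],"fingers": 1},{"slide": [250,368,-115],"angular": [0,0,4.4],"fingers": 1},{"slide": [250,368,-115],"angular": [0,0,4.4],"fingers": 1},{"slide": [250,368,-115],"angular": [0,0,4.4],"fingers": 1},{"slide": [250,368,-115],"angular": [0,0,4.4],"fingers": 1},{"slide": [250,368,-115],"angular": [0,0,4.4],"fingers": 1},{"slide": [250,368,-115],"angular": [0,0,4.4],"fingers": 1},{"slide": [250,368,-115],"angular": [0,0,4.4],"fingers": 1},{"slide": [250,368,-115],"angular": [0,0,4.4],"fingers": 1},{"slide": [250,368,-45],"angular": [0,0,4.4],"fingers": 1},{"slide": [250,368,-45],"angular": [0,0,4.4],"fingers": 1},{"slide": [250,368,-45],"angular": [0,0,4.4],"fingers": 1},{"slide": [250,368,-45],"angular": [0,0,4.4],"fingers": 1}]'

```text
time: 4.17
tcp_pos: [0.3898, -0.2998, 0.2068]
tool_rot: [[0.858, -0.514, 0.0], [-0.514, -0.858, -0.0], [0.0, 0.0, -1.0]]
contact_force: [0.8, 0.1, 0.3]
grip_width: 0.0938
grasp_force: 0.0
```

```bash
cat > lk.py <<'E'
from bar import *
import sys
def look(name,x,y,z=.11,a=-.54,refz=.098):
    T=pose(); im=arm.capture("wrist"); cv2.imwrite(f"pics/{name}.png",im); np.save(f"{name}_T.npy",T)
    w=stats(pick(im,proj("wrist",[[x,y,z]],T)[0])); t=stats(pick(cv2.imread("pics/top0.png"),(394,218)))
    p=least_squares(lambda p:wrap(model([p[0],p[1],z,p[2]],"wrist",T)-w)[:3],[x,y,a],diff_step=1e-3).x
    f=lambda q:np.r_[wrap(model(q,"wrist",T)-w)]
    q=least_squares(f,[x,y,z,a],x_scale=[.01,.01,.01,.1],diff_step=1e-3).x
    print("xy yaw",p[:2],np.degrees(p[2]),"free z",q,"tcp",T[:3,3],"yaw",np.degrees(np.arctan2(T[1,0],T[0,0])))
    print("delta tool mm",1e3*T[:3,:3].T@(np.array([p[0],p[1],refz])-T[:3,3]))
E
python3 -c "
from lk import *
look('w3',.388,-.3005)"
```

```text
xy yaw [ 0.3871 -0.3001] -31.213601820486616 free z [ 0.3839 -0.2982  0.0958 -0.5448] tcp [ 0.3898 -0.2998  0.2068] yaw -30.95602426029826
delta tool mm [ -2.1519   1.6203 108.7989]
```

Call:
carry_out --targets '[{"slide": [-2,1.6,0],"angular": [0,0,0.3],"fingers": 1},{"slide": [-2,1.6,40],"angular": [0,0,0.3],"fingers": 1},{"slide": [-2,1.6,80],"angular": [0,0,0.3],"fingers": 1},{"slide": [-2,1.6,100],"angular": [0,0,0.3],"fingers": 1},{"slide": [-2,1.6,107],"angular": [0,0,0.3],"fingers": 1},{"slide": [-2,1.6,107],"angular": [0,0,0.3],"fingers": 1},{"slide": [-2,1.6,107],"angular": [0,0,0.3],"fingers": -1},{"slide": [-2,1.6,107],"angular": [0,0,0.3],"fingers": -1},{"slide": [-2,1.6,107],"angular": [0,0,0.3],"fingers": -1},{"slide": [-2,1.6,107],"angular": [0,0,0.3],"fingers": -1},{"slide": [-2,1.6,107],"angular": [0,0,0.3],"fingers": -1},{"slide": [-2,1.6,107],"angular": [0,0,0.3],"fingers": -1},{"slide": [-2,1.6,107],"angular": [0,0,0.3],"fingers": -1},{"slide": [-2,1.6,107],"angular": [0,0,0.3],"fingers": -1},{"slide": [-2,1.6,107],"angular": [0,0,0.3],"fingers": -1},{"slide": [-2,1.6,107],"angular": [0,0,0.3],"fingers": -1}]'

```text
time: 5.55
tcp_pos: [0.3873, -0.2991, 0.0983]
tool_rot: [[0.856, -0.518, -0.0], [-0.518, -0.856, 0.0], [-0.0, -0.0, -1.0]]
contact_force: [1.3, 0.1, 0.6]
grip_width: 0.0309
grasp_force: 0.0
```

Call:
carry_out --targets '[{"slide": [0,0,0],"angular": [0,0,0],"fingers": -1},{"slide": [0,0,0],"angular": [0,0,0],"fingers": -1},{"slide": [0,0,0],"angular": [0,0,0],"fingers": -1},{"slide": [0,0,0],"angular": [0,0,0],"fingers": -1},{"slide": [0,0,0],"angular": [0,0,0],"fingers": -1},{"slide": [0,0,-15],"angular": [0,0,0],"fingers": -1},{"slide": [0,0,-40],"angular": [0,0,0],"fingers": -1},{"slide": [0,0,-40],"angular": [0,0,0],"fingers": -1}]'

```text
time: 6.22
tcp_pos: [0.3891, -0.3011, 0.1414]
tool_rot: [[0.856, -0.518, 0.004], [-0.518, -0.856, -0.005], [0.006, 0.002, -1.0]]
contact_force: [1.6, -1.3, -3.4]
grip_width: 0.0237
grasp_force: 30.0
```

```bash
cat > plan.py <<'E'
from drive import *
from scipy.spatial.transform import Rotation as Ro
q=np.load("q.npy"); H=frame(*q[3:])
def goal(d,phi=2.5,k=2,h=.0985,dx=0,dy=0):
    """TCP pose with drum open end d above the shoulder along the axis"""
    a=np.radians(phi+60*k); R=H@Ro.from_euler('z',a).as_matrix()   # drum frame
    G=np.eye(4); G[:3,:3]=np.c_[R[:,0],-R[:,1],-R[:,2]]
    G[:3,3]=q[:3]+R@np.array([dx,dy,h+d]); return G
def rel(G,T=None):
    T=pose() if T is None else T
    D=T[:3,:3].T@(G[:3,3]-T[:3,3]); return 1e3*D, np.degrees(Ro.from_matrix(T[:3,:3].T@G[:3,:3]).as_rotvec())
E
python3 - <<'E'
from plan import *
s=arm.observe(); T=pose(s); print(s["joint_pos"],s["grasp_force"],s["grip_width"],s["contact_force"])
for k in (2,5): G=goal(.085,k=k); print(k,G,rel(G,T))
E
```

```text
[-47.8208   5.1655 103.9611  -0.0047  70.5086  73.3479] 29.994378983974457 0.02374998986316172 [ 1.628  -1.2933 -3.4103]
2 [[ 0.8972  0.4371  0.0625  0.3851]
 [ 0.3574 -0.8019  0.4788  0.1583]
 [ 0.2594 -0.4072 -0.8757  0.2592]
 [ 0.      0.      0.      1.    ]] (array([-240.379 , -390.7929, -119.9954]), array([ 30.2199,   2.037 , -54.9038]))
5 [[-0.8972 -0.4371  0.0625  0.3851]
 [-0.3574  0.8019  0.4788  0.1583]
 [-0.2594  0.4072 -0.8757  0.2592]
 [ 0.      0.      0.      1.    ]] (array([-240.379 , -390.7929, -119.9954]), array([  2.3886, -35.4347, 120.6792]))
```

Call:
carry_out --targets '[{"slide": [0,0,-40],"angular": [0,0,0],"fingers": -1},{"slide": [0,0,-80],"angular": [0,0,0],"fingers": -1},{"slide": [0,0,-120],"angular": [0,0,0],"fingers": -1},{"slide": [0,0,-145],"angular": [0,0,0],"fingers": -1},{"slide": [-20,-32,-145],"angular": [2.5,0.2,-4.6],"fingers": -1},{"slide": [-40,-65,-145],"angular": [5,0.3,-9],"fingers": -1},{"slide": [-60,-98,-145],"angular": [7.5,0.5,-13.7],"fingers": -1},{"slide": [-80,-130,-145],"angular": [10,0.7,-18.3],"fingers": -1},{"slide": [-100,-163,-145],"angular": [12.6,0.8,-22.9],"fingers": -1},{"slide": [-120,-195,-145],"angular": [15,1,-27.4],"fingers": -1},{"slide": [-140,-228,-145],"angular": [17.6,1.2,-32],"fingers": -1},{"slide": [-160,-260,-145],"angular": [20,1.3,-36.6],"fingers": -1},{"slide": [-180,-293,-145],"angular": [22.7,1.5,-41],"fingers": -1},{"slide": [-200,-325,-140],"angular": [25.2,1.7,-45.8],"fingers": -1},{"slide": [-220,-358,-130],"angular": [27.7,1.9,-50.3],"fingers": -1},{"slide": [-240,-391,-120],"angular": [30.2,2,-54.9],"fingers": -1},{"slide": [-240,-391,-120],"angular": [30.2,2,-54.9],"fingers": -1},{"slide": [-240,-391,-120],"angular": [30.2,2,-54.9],"fingers": -1},{"slide": [-240,-391,-120],"angular": [30.2,2,-54.9],"fingers": -1}]'

```text
time: 7.8
tcp_pos: [0.384, 0.1591, 0.2571]
tool_rot: [[0.899, 0.434, 0.057], [0.356, -0.801, 0.481], [0.254, -0.412, -0.875]]
contact_force: [0.0, 0.1, -4.8]
grip_width: 0.0241
grasp_force: 30.0
```

Run:
```python
from plan import *
s=arm.observe(); T=pose(s); print(s["joint_pos"],s["grasp_force"],s["contact_force"],s["torque"],rel(goal(.085),T))
w=arm.capture("wrist"); sc=arm.capture("scene"); tp=arm.capture("top")
for n,i in(("w4",w),("s4",sc),("t4",tp)): cv2.imwrite(f"pics/{n}.png",i)
np.save("T4.npy",T)
# draw predicted drum outline in scene/top
def draw(im,n):
    R=np.c_[T[:3,0],-T[:3,1],-T[:3,2]]; ph=np.linspace(0,2*np.pi,60)
    for z,r in((0,.032),(.052,.032),(.094,.03)):
        P=T[:3,3]+.0985*T[:3,2]+z*R[:,2]+r*(np.outer(np.cos(ph),R[:,0])+np.outer(np.sin(ph),R[:,1]))
        cv2.polylines(im,[np.round(proj(n,P)*16).astype(np.int32)],True,(0,0,255),1,shift=4)
    P=q[:3]+.034*(np.outer(np.cos(ph),H[:,0])+np.outer(np.sin(ph),H[:,1])); cv2.polylines(im,[np.round(proj(n,P)*16).astype(np.int32)],True,(0,255,0),1,shift=4)
    return im
def crop(im,n,S):
    big=cv2.resize(im,None,fx=1,fy=1); u,v=proj(n,[T[:3,3]+.06*T[:3,2]])[0].astype(int)
    return cv2.resize(im[v-50:v+50,u-66:u+67],(400,300),interpolation=cv2.INTER_CUBIC)
o=np.zeros((600,800,3),np.uint8)
o[:300,:400]=crop(sc,"scene",0);o[300:,:400]=crop(draw(sc.copy(),"scene"),"scene",0)
o[:300,400:]=crop(tp,"top",0);o[300:,400:]=crop(draw(tp.copy(),"top"),"top",0)
cv2.imwrite("pics/c4.png",o)
```

```text
[-14.5072 -16.2383 114.3139  28.73    86.6609  47.6296] 29.98777538537979 [ 0.0431  0.1273 -4.7932] [-0.8586  0.0821 -0.0108] (array([ 1.2803,  0.2952, -2.1522]), array([-0.2562,  0.229 , -0.2026]))
```

View pics/c4.png

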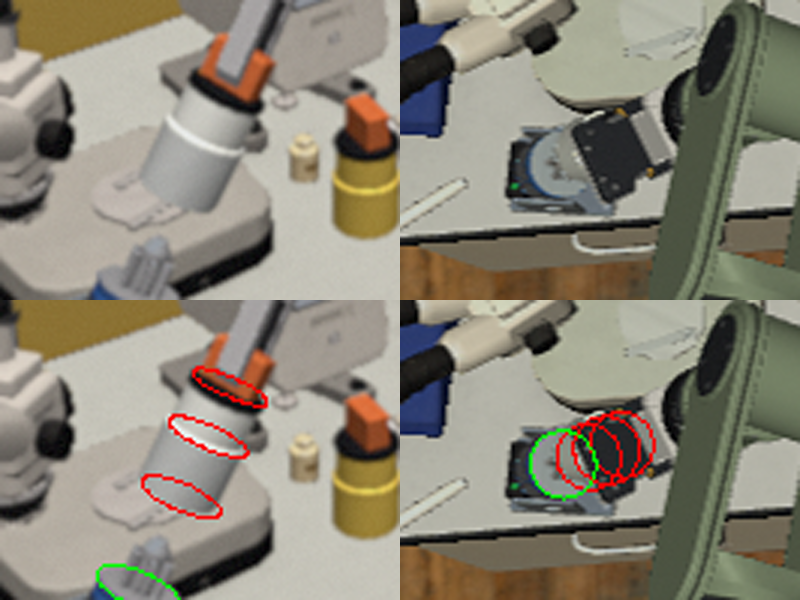

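Overlays agree: the drum is held straight, and its predicted rims match the image (chamber step at (205,137)). The shoulder matches too at (138,585). Advancing to just before the teeth meet.

Call:
carry_out --targets '[{"slide": [1.3,0.3,0],"angular": [-0.3,0.2,-0.2],"fingers": -1},{"slide": [1.3,0.3,15],"angular": [-0.3,0.2,-0.2],"fingers": -1},{"slide": [1.3,0.3,30],"angular": [-0.3,0.2,-0.2],"fingers": -1},{"slide": [1.3,0.3,40],"angular": [-0.3,0.2,-0.2],"fingers": -1},{"slide": [1.3,0.3,48],"angular": [-0.3,0.2,-0.2],"fingers": -1},{"slide": [1.3,0.3,53],"angular": [-0.3,0.2,-0.2],"fingers": -1},{"slide": [1.3,0.3,53],"angular": [-0.3,0.2,-0.2],"fingers": -1},{"slide": [1.3,0.3,53],"angular": [-0.3,0.2,-0.2],"fingers": -1}]'

```text
time: 8.62
tcp_pos: [0.3879, 0.1854, 0.2118]
tool_rot: [[0.897, 0.437, 0.061], [0.358, -0.801, 0.48], [0.259, -0.408, -0.875]]
contact_force: [-2.1, 1.3, -6.3]
grip_width: 0.0238
grasp_force: 30.0
```

```bash
cat > st.py <<'E'
from plan import *
s=arm.observe(); T=pose(s); R=T[:3,:3]
print("F tool",R.T@s["contact_force"],"M tool",R.T@s["torque"],"grip",s["grasp_force"],s["grip_width"])
for d in(.03,0): print(d,*rel(goal(d),T))
E
python3 st.py
```

```text
F tool [-3.0858  0.5807  6.0525] M tool [-0.4918 -1.1821  0.0127] grip 29.998548924922943 0.02381139071148982
0.03 [0.1167 1.1916 0.3556] [-0.0784  0.0276  0.0159]
0 [ 0.1312  1.2326 30.3556] [-0.0784  0.0276  0.0159]
```

Only light contact so far. Pushing on toward tooth entry.

Call:
carry_out --targets '[{"slide": [0,0,2],"angular": [0,0,0],"fingers": -1},{"slide": [0,0,4],"angular": [0,0,0],"fingers": -1},{"slide": [0,0,6],"angular": [0,0,0],"fingers": -1},{"slide": [0,0,8],"angular": [0,0,0],"fingers": -1},{"slide": [0,0,8],"angular": [0,0,0],"fingers": -1}]'

```text
time: 9.03
tcp_pos: [0.3892, 0.1895, 0.2051]
tool_rot: [[0.897, 0.438, 0.064], [0.357, -0.801, 0.48], [0.261, -0.408, -0.875]]
contact_force: [-2.8, 1.3, -5.4]
grip_width: 0.024
grasp_force: 30.0
```

```bash
python3 st.py
```

```text
F tool [-3.4476 -0.089   5.1445] M tool [-0.3186 -1.0756 -0.0464] grip 29.999147951602936 0.023989899864234478
0.03 [-0.7626  1.1567 -7.5474] [-0.0437 -0.0895  0.0429]
0 [-0.8095  1.1795 22.4526] [-0.0437 -0.0895  0.0429]
```

Call:
carry_out --targets '[{"slide": [0,0,2],"angular": [0,0,0],"fingers": -1},{"slide": [0,0,4],"angular": [0,0,0],"fingers": -1},{"slide": [0,0,6],"angular": [0,0,0],"fingers": -1},{"slide": [0,0,8],"angular": [0,0,0],"fingers": -1},{"slide": [0,0,8],"angular": [0,0,0],"fingers": -1}]'

```text
time: 9.45
tcp_pos: [0.3898, 0.1933, 0.1979]
tool_rot: [[0.897, 0.438, 0.064], [0.357, -0.801, 0.48], [0.261, -0.408, -0.875]]
contact_force: [-1.9, 0.4, -5.2]
grip_width: 0.0239
grasp_force: 30.0
```

```bash
python3 st.py
```

```text
F tool [-2.9741  1.0003  4.6377] M tool [-0.3537 -0.9844 -0.0389] grip 29.998840391635895 0.023925445790528327
0.03 [ -0.7658   1.0348 -15.7165] [-0.035  -0.0932  0.0319]
0 [-0.8146  1.0532 14.2835] [-0.035  -0.0932  0.0319]
```

The teeth are engaged: d is about 14 mm and the force stays low. Continuing home.

Call:
carry_out --targets '[{"slide": [0,0,3],"angular": [0,0,0],"fingers": -1},{"slide": [0,0,6],"angular": [0,0,0],"fingers": -1},{"slide": [0,0,9],"angular": [0,0,0],"fingers": -1},{"slide": [0,0,11],"angular": [0,0,0],"fingers": -1},{"slide": [0,0,12],"angular": [0,0,0],"fingers": -1},{"slide": [0,0,12],"angular": [0,0,0],"fingers": -1}]'

```text
time: 9.95
tcp_pos: [0.3906, 0.199, 0.1875]
tool_rot: [[0.897, 0.438, 0.064], [0.357, -0.801, 0.48], [0.261, -0.407, -0.875]]
contact_force: [-1.5, 0.8, -6.5]
grip_width: 0.024
grasp_force: 30.0
```

```bash
python3 st.py
```

```text
F tool [-2.7168  1.3517  5.997 ] M tool [-0.4878 -0.8948 -0.0097] grip 29.99877154827118 0.02399624466588449
0.03 [ -0.7712   1.0333 -27.6223] [-0.029  -0.0872  0.0399]
0 [-0.8168  1.0485  2.3777] [-0.029  -0.0872  0.0399]
```

Call:
carry_out --targets '[{"slide": [0,0,1],"angular": [0,0,0],"fingers": -1},{"slide": [0,0,2],"angular": [0,0,0],"fingers": -1},{"slide": [0,0,3],"angular": [0,0,0],"fingers": -1},{"slide": [0,0,3],"angular": [0,0,0],"fingers": -1}]'

```text
time: 10.28
tcp_pos: [0.3909, 0.1999, 0.1864]
tool_rot: [[0.896, 0.439, 0.063], [0.359, -0.801, 0.479], [0.261, -0.407, -0.875]]
contact_force: [-6.6, -5.0, 4.4]
grip_width: 0.0241
grasp_force: 30.0
```

```bash
python3 st.py
```

```text
F tool [-6.5841 -0.7163 -6.6148] M tool [-0.1845 -1.7374  0.0645] grip 30.002407729625702 0.024051688432672164
0.03 [ -1.169    1.1869 -29.0099] [ 0.0011 -0.0592  0.1329]
0 [-1.1999  1.1863  0.99  ] [ 0.0011 -0.0592  0.1329]
```

Call:
carry_out --targets '[{"slide": [0,0,1],"angular": [0,0,0],"fingers": -1},{"slide": [0,0,2],"angular": [0,0,0],"fingers": -1},{"slide": [0,0,2],"angular": [0,0,0],"fingers": -1}]'

```text
time: 10.53
tcp_pos: [0.3915, 0.2002, 0.1866]
tool_rot: [[0.895, 0.441, 0.064], [0.36, -0.801, 0.478], [0.262, -0.405, -0.876]]
contact_force: [-12.6, -12.7, 16.5]
grip_width: 0.0237
grasp_force: 30.0
```

```bash
python3 st.py
python3 - <<'E'
from plan import *
im=arm.capture("scene"); u,v=proj("scene",[q[:3]+.03*H[:,2]])[0].astype(int)
cv2.imwrite("pics/s5.png",cv2.resize(im[v-40:v+40,u-50:u+50],(800,600)[:0] or (750,600),interpolation=cv2.INTER_CUBIC))
E
```

```text
F tool [-11.5571  -2.1068 -21.3706] M tool [ 0.2458 -2.6182  0.0702] grip 30.00659018754959 0.02368347043757338
0.03 [ -1.8343   1.2719 -29.0506] [ 0.0534 -0.0516  0.2421]
0 [-1.8612  1.2439  0.9493] [ 0.0534 -0.0516  0.2421]
```

View pics/s5.png

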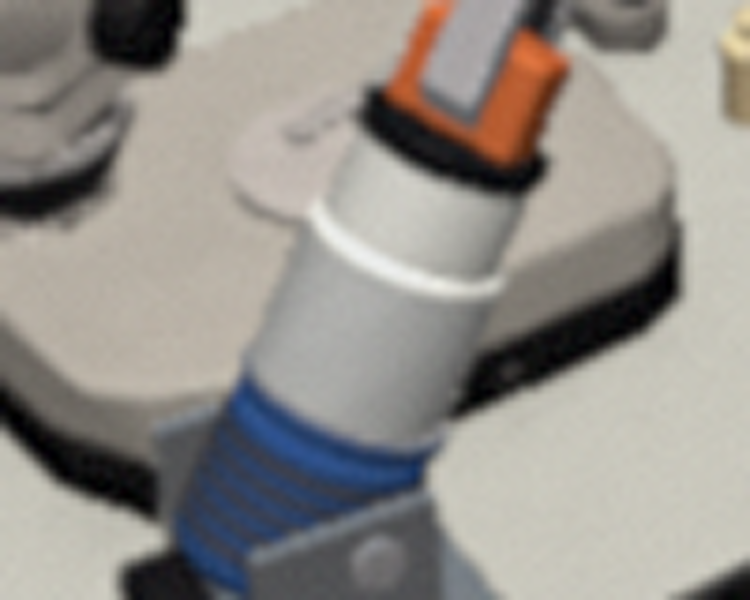

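The rim is flush on the blue shoulder at (330,430), and pushing harder produced no further travel. Relieving the load, opening and backing off along the axis.

Call:
carry_out --targets '[{"slide": [-1,0,-3],"angular": [0,0,0],"fingers": -1},{"slide": [-1,0,-3],"angular": [0,0,0],"fingers": 0.2},{"slide": [-1,0,-3],"angular": [0,0,0],"fingers": 0.2},{"slide": [-1,0,-3],"angular": [0,0,0],"fingers": 0.2},{"slide": [-1,0,-3],"angular": [0,0,0],"fingers": 0.2},{"slide": [-1,0,-3],"angular": [0,0,0],"fingers": 0.2},{"slide": [-1,0,-3],"angular": [0,0,0],"fingers": 0.2},{"slide": [-1,0,-10],"angular": [0,0,0],"fingers": 0.2},{"slide": [-1,0,-30],"angular": [0,0,0],"fingers": 0.2},{"slide": [-1,0,-60],"angular": [0,0,0],"fingers": 0.2},{"slide": [-1,0,-90],"angular": [0,0,0],"fingers": 0.2},{"slide": [-1,0,-120],"angular": [0,0,0],"fingers": 0.2},{"slide": [-1,0,-120],"angular": [0,0,0],"fingers": 0.2},{"slide": [-1,0,-120],"angular": [0,0,0],"fingers": 0.2},{"slide": [-1,0,-120],"angular": [0,0,0],"fingers": 0.2}]'

```text
time: 11.83
tcp_pos: [0.382, 0.1434, 0.2877]
tool_rot: [[0.897, 0.437, 0.063], [0.357, -0.802, 0.48], [0.261, -0.408, -0.875]]
contact_force: [-0.0, -0.2, -0.2]
grip_width: 0.0561
grasp_force: 0.0
```

Run:
```python
from plan import *
im=arm.capture("scene"); w=arm.capture("wrist"); u,v=proj("scene",[q[:3]+.03*H[:,2]])[0].astype(int)
o=np.zeros((400,800,3),np.uint8); o[:,:400]=cv2.resize(im[v-40:v+40,u-40:u+40],(400,400),interpolation=cv2.INTER_CUBIC); o[:,400:]=w[:,100:500]
cv2.imwrite("pics/s6.png",o); print(arm.observe()["grip_width"],arm.observe()["contact_force"])
```

```text
0.05655895555450743 [0.5875 0.3825 0.5689]
```

View pics/s6.png

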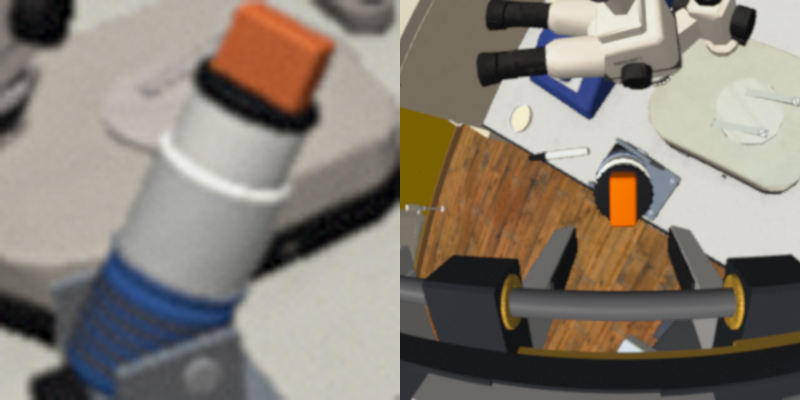

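The released drum sits flush on the shoulder at (175,275), its bar is free, and the gripper is clear of everything. Handing in.

```bash
python3 -c "
from plant import arm
print(arm.finish_job())"
```

```text
the job is handed in; nothing more can be done
None
```

The drum is on the stub with its teeth engaged and its rim flush on the shoulder, released, and the job was handed in at about 12 s; no verdict came back, and I did not re-measure the vial, flask and beaker, though the arm never went near them.

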